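# Load a wound toroidal choke into the insulation-test box

### The arm

A 6-joint arm with a two-finger parallel gripper is mounted at the origin on a cart in front of the work surface, level with it; the furniture and walls round the work are solid. World frame = base frame: x ahead of the robot, y to its left, z up, the work surface at z = 0. Lengths are in mm, angles in degrees, forces in N, time in s.
With the tool pointing down it reaches from about 325 to 850 mm from the base axis. Payload 15.5 kg.
Tool frame: the origin (TCP) lies midway between the tips of the shut fingers; the grasp point (between the pads) lies 19 mm behind it; z points along the fingers, y is the line along which they close (so a half turn about z gives the same grasp; the last joint's range is limited). The gripper opens to 91 mm and grips with 3 to 60 N. Pads are 32 mm wide; open, the fingers measure 118 mm over their backs; the gripper's body (76 mm by 178 mm) begins 60 mm behind the grasp point.
Start: joints at [66.778, 28.281, 77.091, -0, 74.628, -5.472], TCP at [190.538, 595.249, 183.015] pointing down, gripper open.
Joint ranges: [-166.48, 166.48], [-47.26, 123.95], [12.59, 153.08], [-70.14, 250.14], [6.76, 159.57], [-176.63, 176.63]. Speed limits (degrees/s): [108.29, 108.29, 147.25, 172.46, 172.46, 172.46].

### API

Orientations are given as a 3x3 rotation matrix whose columns are the frame's x, y, z axes.
In Python, from cell import env, cams gives the robot as it stands. The module is installed in compiled form; this text tells all that it offers.
- The arm moves only by the tool drive_tool, never from a script. Its argument "steps" is a list of rows, each a list of 6 numbers: the shift along the world's x, y, z scaled (see below), then the turn, a rotation vector about the world's x, y, z scaled (see below). A call has 1 to 12 rows; each row is the pose to reach, as a shift and turn from the pose commanded when the call began; what a row does not reach only later rows make up. The controller multiplies each number of a shift by 0.2 m and each number of a turn by 90 degrees. A row lasts 1/8 s, in which the tool goes at most 62.5 mm and 10.7 degrees, less where a joint would pass 70% of its speed; a pose out of reach is approached as far as the arm can. A call with a number of a shift or a turn outside -1 to 1 is refused whole. A call with a gripper value outside its range is refused whole. "gripper" is the gripper's target within -1 to 1 (fully open at 1, half-way at 0, shut at -1), set as the call begins (left out, the last holds). The fingers move at their own pace and stop on an object; "grip_force" is the grip in N (left out, the last holds). Time passes only in rows, so rows that repeat a pose let the fingers close. It gives the time, the measured TCP pose, the force, the opening and the grip force at its end, in the units of the state.
- env.sense(): the state, without advancing time (a new reading comes with each control period).
- cams.snapshot(name): name is "scene" or "top" or "wrist"; returns a dict with "img" (420x560x3 uint8, red, green, blue), "fovy" (degrees; the focal length in pixels is half the picture's height over the tangent of half this angle, whatever the lens; pixels are square), "cx", "cy" (the principal point, pixels), "extrinsics" (4x4, takes a point from world to camera coordinates). Camera axes: x right, y down, z forward; pixel columns grow to the right and rows downward; lengths in mm; the calibration is good to about 2 mm. A picture is of the moment at which its call begins. There is no depth.
- env.job_done(): hands the job in; it is judged then, once.
The state is a dict: "clock": time; "joint_positions": joint angles; "dq": joint speeds; "tau": joint torques, N m; "eef_pos": TCP position; "orientation": TCP orientation; "wrist_force": force on the tool from outside, world axes, zero at the start; "ft_torque": the same for the moment, N m; "grip_width": opening from 0.0 (shut) to 1.0 (fully open); "grip_force": force on a finger pad.
Only numpy, scipy, OpenCV 4.12 (cv2) and the standard library are available. Lean on these libraries where they do the work, as an engineer would, in place of code of your own. Each camera call takes 0.05 s, during which the arm holds its last target. There are 200 camera calls.

### The job

Load the copper-wound choke into the insulation-test box: press the yellow pad at the front of the closed clear hood down until its catch lets go and the hood springs open. Then build the stack on the spindle from the bottom up, each part lying flat - the brown insulating ring on the floor of the box, the choke on the ring, the brass electrode collar upward on the choke - and swing the slotted clamp arm by its red pin fully home over the electrode. If the arm lies across the spindle, swing it aside first, and leave the other things on the desk where they stand.

Things in the scene. Friction and masses are not known exactly. Their poses are not given: they have to be found in the camera images.
- testbox: Grey steel tray fixed to the desk, 200 x 250 mm (x, y), walls 5 mm thick and 45 mm high, inner floor 8 mm above the desk. Origin: centre of its underside; x points to the hinged rear, y to its left, z up. Stands yawed up to 0.2 rad. In this frame: spindle at x -5 mm, clamp pivot at x +65 mm, hood hinge at x +95 mm, z 46 mm, all at y 0.
- hood (a joint): Clear hood over the tray, 200 x 250 mm, its flat top 85 mm above the desk, hinged along the tray's rear edge. 0 = shut and caught; grows as it opens (rad), to 2.2 where it leans back and stays. Pushing its front edge down some 4 mm (about 4 to 6 N; hard stop at -0.04 rad, 7 mm) frees the catch; a spring then swings it fully open in about a second.
- hood_press (a point): Centre of the yellow push pad, 22 x 70 mm, on top of the hood at the middle of its front edge; on the pad's surface, 86 mm above the desk while the hood is shut.
- spindle_foot (a point): Foot of the upright steel spindle, on its axis at the inner floor of the tray. Spindle: hub 25 mm in diameter and 24 mm high (top 5 mm tapered to 16 mm), then a stud 8 mm in diameter up to 58 mm above the floor (66 mm above the desk). Ring and choke pass over the hub; the electrode passes only over the stud.
- clamp (a joint): Swing clamp: flat aluminium arm level over the tray, 52 to 57 mm above the desk, turning about an upright pivot behind the spindle. 0 = fully home against its stop, arm pointing from the pivot to the front over the spindle, slot round the stud; grows (rad) to 1.4 as the arm swings to the tray's +y side. Above 1.2 it is clear of the stack. Stays where left; under 1 N at the pin moves it. Starts 0.2 to 1.35.
- clamp_pivot (a point): Axis of the clamp's pivot, at mid-thickness of the arm, 54.5 mm above the desk, 70 mm behind the spindle axis. In the tray's frame the red pin stands at pivot + 105 mm x (-cos q, +sin q) with q the clamp joint value.
- clamp_pin (a point): Middle of the red upright pin near the clamp's free end, diameter 10 mm, 57 to 75 mm above the desk (origin at 66 mm).
- base_ring_mid (a point): Brown insulating ring, outside diameter 58, bore 30, thickness 6 mm, about 30 g, lying flat on the desk at first. Origin at its centre, half-way up; z up.
- choke_mid (a point): Choke: two banks of copper wire on a dark green ring core, with white barriers; outside diameter 60, bore 30, height 22 mm, about 0.16 kg, lying flat. Origin at its centre, half-way up; z up.
- electrode_mid (a point): Brass electrode: flange 50 mm in diameter and 3 mm thick, with a collar on top 24 mm in diameter and 11 mm high; bore 12 mm right through, total height 14 mm, about 70 g; lies collar up. Origin on its axis 8.5 mm above its underside (half-way up the collar); z up.
- flux_jar: Bystander: amber jar with white cap, 43 mm in diameter, 38 mm high. Origin at the centre of its underside.
- capacitor_1: Bystander: standing black capacitor, 12 mm in diameter, 20 mm high, near the ring. Origin at the centre of its underside.
- capacitor_2: Bystander: standing blue capacitor, 12 mm in diameter, 20 mm high, near the electrode. Origin at the centre of its underside.
- heatsink: Bystander: small finned heatsink, 22 x 30 mm, 15 mm high, near the choke. Origin at the centre of its underside.
- ipa_bottle: Bystander: white bottle with yellow band and red spout, 50 mm in diameter, 150 mm high, standing on the left. Origin at the centre of its underside.
- mug_1: Bystander: white mug, 92 x 127 mm over its handle, 95 mm high, standing at the right rear. Origin at the centre of its underside.

How it is judged (in metres and radians):
On the way, in this order (a step that is already met when the one before it is completed fails the run):
1. the hood has sprung open (value of joint hood above 1.5 rad), for 0.2 s.
2. the insulating ring lies flat on the tray floor round the spindle (horizontal distance between base_ring_mid and spindle_foot below 0.006 m and z of base_ring_mid in the frame of testbox between 0.008 and 0.014 m and angle between the z axis of base_ring_mid and the z axis of testbox, either way round below 0.12 rad and value of joint hood above 1.5 rad), for 0.2 s.
3. the choke lies flat on the ring (horizontal distance between each of base_ring_mid, choke_mid and spindle_foot below 0.006 m and z of base_ring_mid in the frame of testbox between 0.008 and 0.014 m and angle between the z axis of each of base_ring_mid, choke_mid and the z axis of testbox, either way round below 0.12 rad and z of choke_mid in the frame of testbox between 0.022 and 0.028 m), for 0.2 s.
4. the electrode lies flat on the choke, collar up (all of step 3 and horizontal distance between electrode_mid and spindle_foot below 0.006 m and z of electrode_mid in the frame of testbox between 0.0415 and 0.0475 m and angle between electrode_mid's own z axis and vertical below 0.12 rad), for 0.2 s.
5. the clamp arm is swung fully home over the electrode (all of step 4 and value of joint clamp below 0.1 rad), for 0.2 s.
At the end, for the whole second after the job is handed in: Hood open (joint above 1.5 rad); ring, choke and electrode stacked in that order round the spindle, each within 6 mm of its axis, within 3 mm of its seated height (centres 11, 25 and 44.5 mm above the desk) and level to 0.12 rad, electrode collar up; clamp arm home to within 0.1 rad (all of step 5 and value of joint hood above 1.5 rad); the robot touches nothing.
It fails at once if a bystander is moved more than 25 mm or knocked over (distance of any of flux_jar, capacitor_1, capacitor_2, heatsink, ipa_bottle, mug_1 from where it was at the start of the episode above 0.025 m or angle between any of flux_jar, capacitor_1, capacitor_2, heatsink, ipa_bottle, mug_1's own z axis and vertical above 0.5 rad).
It also fails if it takes over 72 s, if anything falls off the work surface, if the arm or the gripper's body presses on something with over 40 N, if the wrist force passes 120 N, or if a joint passes its speed limit or range.

## Working session

There is one attempt and no reset: what is moved stays moved. The work goes in short steps, Python scripts to look and compute and a tool call to move; the robot and the scene stay as the last step left them, time stands still between calls to the robot, and variables do not carry over. Pictures are saved under pics/ and viewed, at most 10 in all, crops included, and the job is handed in when it is done.

Besides the shell and the picture viewer there is one more tool, called after "Request:" by a JSON object that holds its "name" and its "arguments", one argument or row to a line. drive_tool: Moves the arm, as the interface text tells. Its arguments: {"type":"object","properties":{"steps":{"type":"array","items":{"type":"array","items":{"type":"number","minimum":-1,"maximum":1}}},"gripper":{"type":"number"},"grip_force":{"type":"number"}},"required":["steps"]}

```bash
mkdir -p pics; cat > h.py <<'E'
import numpy as np, cv2
from cell import env, cams
def snap(n,f=None):
    s=cams.snapshot(n)
    if f: cv2.imwrite('pics/'+f,s['img'][:,:,::-1])
    return s
def cal(s):
    f=s['img'].shape[0]/2/np.tan(np.radians(s['fovy'])/2); return f,s['cx'],s['cy'],np.array(s['extrinsics'])
def ray(s,u,v,z):
    f,cx,cy,E=cal(s);R=E[:3,:3];c=-R.T@E[:3,3]
    d=R.T@np.array([(u-cx)/f,(v-cy)/f,1]);return c+d*(z-c[2])/d[2]
def proj(s,p):
    f,cx,cy,E=cal(s);q=E[:3,:3]@np.array(p)+E[:3,3];return np.array([f*q[0]/q[2]+cx,f*q[1]/q[2]+cy])
E
python3 - <<'E'
from h import *
a=snap('top','top.png');b=snap('scene','scene.png');
for s in(a,b):
    f,cx,cy,E=cal(s);print(f,cx,cy,(-E[:3,:3].T@E[:3,3]).round(),E[:3,:3].round(2).tolist())
print(env.sense())
E
```

```text
392.0826983158403 274.62154452464864 209.80798738468974 [ 373.   23. 1299.] [[-0.02, -1.0, -0.0], [-0.99, 0.02, -0.12], [0.12, 0.0, -0.99]]
458.44499599451643 276.16735002488883 208.33049197683815 [-523. -577.  599.] [[0.49, -0.87, 0.0], [-0.33, -0.19, -0.92], [0.81, 0.45, -0.38]]
{'clock': 0.1, 'joint_positions': array([ 6.67813192e+01,  2.83121926e+01,  7.71238716e+01,  2.30673371e-04,
        7.46260417e+01, -5.47075667e+00]), 'dq': array([-0.02688311, -0.17504382, -0.10472446, -0.11010182, -0.1296214 ,
        0.00609425]), 'tau': array([ 9.18144506e-04, -8.80233765e+01, -3.82548881e+01,  7.11498689e-02,
        4.79947287e-02, -7.64480183e-05]), 'eef_pos': array([190.35940791, 594.92227349, 182.48675012]), 'orientation': array([[-9.52406495e-01,  3.04830580e-01, -4.30906490e-04],
       [ 3.04830866e-01,  9.52405982e-01, -9.94628943e-04],
       [ 1.07204601e-04, -1.07864466e-03, -9.99999413e-01]]), 'wrist_force': array([ 0.24845243, -0.12362912,  0.39763298]), 'ft_torque': array([ 0.00686597,  0.00639486, -0.01246459]), 'grip_force': 0.0, 'grip_width': 1.0016220825694286}
```

View pics/top.png

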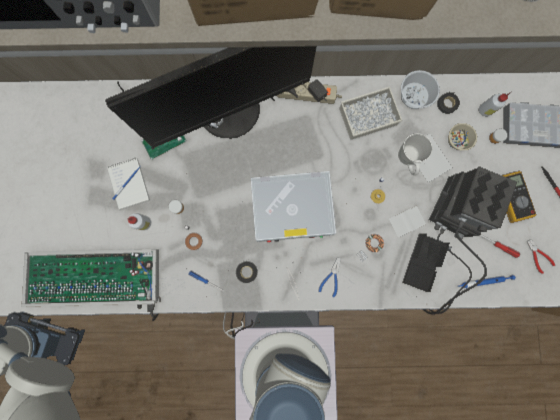

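View pics/scene.png

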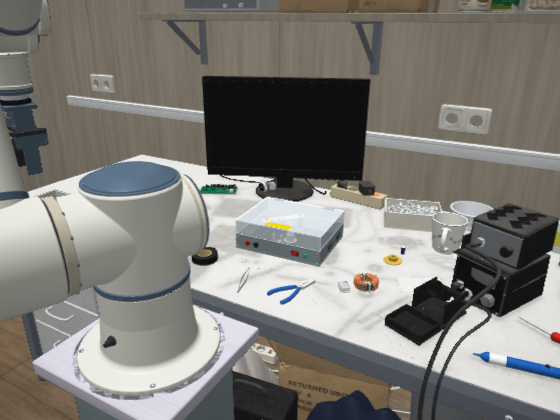

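The top view shows the box at about (293,207), its pad at (295,232), the ring at (194,241), the choke at (374,243) and the electrode at (378,197). I'll measure these by colour and zoom in.

```bash
python3 - <<'E'
from h import *
s=snap('top');im=s['img'];hsv=cv2.cvtColor(im,cv2.COLOR_RGB2HSV)
cv2.imwrite('pics/c1.png',cv2.resize(im[150:285,120:420,::-1],None,fx=2.66,fy=2.66,interpolation=cv2.INTER_CUBIC))
def blob(n,u0,u1,v0,v1,lo,hi,z):
    m=cv2.inRange(hsv,lo,hi);k=np.zeros_like(m);k[v0:v1,u0:u1]=m[v0:v1,u0:u1]
    c=np.vstack([x for x in cv2.findContours(k,0,2)[0]])
    (u,v),r=cv2.minEnclosingCircle(c);ra=cv2.minAreaRect(c);print(n,(u,v),r,ray(s,u,v,z).round(1),ra,len(c))
blob('pad',270,320,220,245,(20,120,120),(35,255,255),86)
blob('ring',180,210,228,254,(3,70,40),(18,255,220),6)
blob('choke',362,388,232,254,(3,70,40),(18,255,255),20)
blob('elec',366,390,185,208,(15,110,80),(35,255,255),5)
m=cv2.inRange(hsv,(0,110,80),(8,255,255))|cv2.inRange(hsv,(172,110,80),(180,255,255))
for c in cv2.findContours(m[170:250,245:340],0,2)[0]:
    print('red',c.reshape(-1,2).mean(0)+[245,170],cv2.contourArea(c))
E
```

```text
pad (295.4047546386719, 232.5) 10.700998306274414 [449.3 -39.3  86. ] ((295.3729553222656, 232.10247802734375), (6.065895080566406, 21.18536376953125), 84.80557250976562) 12
ring (193.2872314453125, 240.96807861328125) 8.35133171081543 [432.6 293.4   6. ] ((193.7500457763672, 241.2500457763672), (15.55634880065918, 16.26345443725586), 45.0) 27
choke (374.373779296875, 242.6456298828125) 8.78188705444336 [ 415.7 -298.6   20. ] ((374.51220703125, 242.89024353027344), (15.773550987243652, 16.554418563842773), 51.34019470214844) 47
elec (377.6538391113281, 195.88461303710938) 6.746791362762451 [ 571.5 -321.     5. ] ((377.5, 196.0), (12.0, 13.0), 90.0) 19
red [268.5 241. ] 0.0
```

View pics/c1.png

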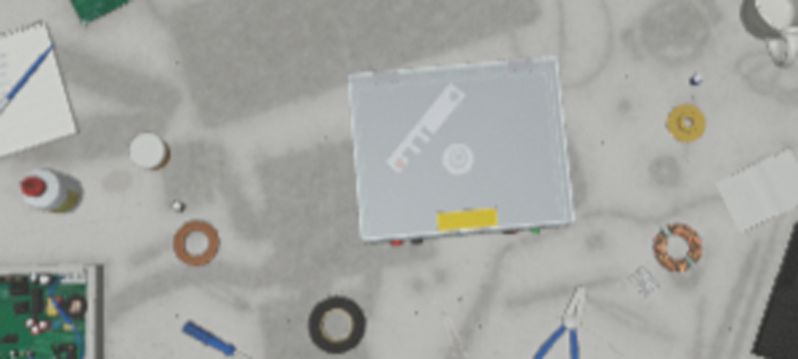

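Request:
{"name": "drive_tool", "arguments": {
  "steps": [
    [0.42,-1,-0.1,0,0,0.25],
    [0.42,-1,-0.1,0,0,0.25],
    [0.42,-1,-0.1,0,0,0.25],
    [0.42,-1,-0.1,0,0,0.25]
  ],
  "gripper": -1
}}

```text
clock: 0.65
eef_pos: [274.8, 392.6, 162.7]
orientation: [[-0.997, -0.082, -0.0], [-0.082, 0.997, -0.001], [0.001, -0.001, -1.0]]
wrist_force: [1.1, 0.9, 0.1]
grip_width: 0.594
grip_force: 0.0
```

Request:
{"name": "drive_tool", "arguments": {
  "steps": [
    [0.42,-1,0,0,0,0],
    [0.42,-1,0,0,0,0],
    [0.42,-1,0,0,0,0],
    [0.42,-1,0,0,0,0]
  ]
}}

```text
clock: 1.15
eef_pos: [359.1, 192.8, 163.1]
orientation: [[-0.997, -0.081, 0.0], [-0.081, 0.997, -0.0], [-0.0, -0.0, -1.0]]
wrist_force: [1.1, -0.1, -0.4]
grip_width: 0.156
grip_force: 0.0
```

Request:
{"name": "drive_tool", "arguments": {
  "steps": [
    [0.4,-1,0,0,0,0],
    [0.4,-1,0,0,0,0],
    [0.4,-1,0,0,0,0],
    [0.4,-1,0,0,0,0],
    [0.4,-1,0,0,0,0]
  ]
}}

```text
clock: 1.78
eef_pos: [439.2, -6.5, 162.9]
orientation: [[-0.997, -0.08, 0.0], [-0.08, 0.997, -0.0], [-0.0, -0.0, -1.0]]
wrist_force: [-1.2, 0.2, -0.8]
grip_width: 0.005
grip_force: 0.0
```

Request:
{"name": "drive_tool", "arguments": {
  "steps": [
    [0.03,-0.165,-0.2,0,0,0],
    [0.03,-0.165,-0.34,0,0,0],
    [0.03,-0.165,-0.34,0,0,0],
    [0.03,-0.165,-0.38,0,0,0],
    [0.03,-0.165,-0.4,0,0,0],
    [0.03,-0.165,-0.41,0,0,0]
  ]
}}

```text
clock: 2.52
eef_pos: [444.8, -37.6, 81.3]
orientation: [[-0.997, -0.083, 0.001], [-0.083, 0.997, -0.0], [-0.001, -0.0, -1.0]]
wrist_force: [1.0, 0.1, 0.6]
grip_width: 0.004
grip_force: 0.0
```

Request:
{"name": "drive_tool", "arguments": {
  "steps": [
    [0,0,-0.01,0,0,0],
    [0,0,-0.01,0,0,0]
  ]
}}

```text
clock: 2.78
eef_pos: [444.5, -37.7, 79.1]
orientation: [[-0.997, -0.083, 0.0], [-0.083, 0.997, -0.0], [-0.0, -0.0, -1.0]]
wrist_force: [-0.0, 0.4, 0.2]
grip_width: 0.003
grip_force: 0.0
```

```bash
python3 - <<'E'
from h import *
s=snap('scene');w=snap('wrist')
a=cv2.resize(s['img'][170:290,200:380,::-1],(400,267),interpolation=cv2.INTER_CUBIC)
b=cv2.resize(w['img'][:,:,::-1],(400,300))
cv2.imwrite('pics/c2.png',np.vstack([a,b]));print(env.sense()['wrist_force'])
E
```

```text
[-0.75702216 -0.74335774  0.61555216]
```

View pics/c2.png

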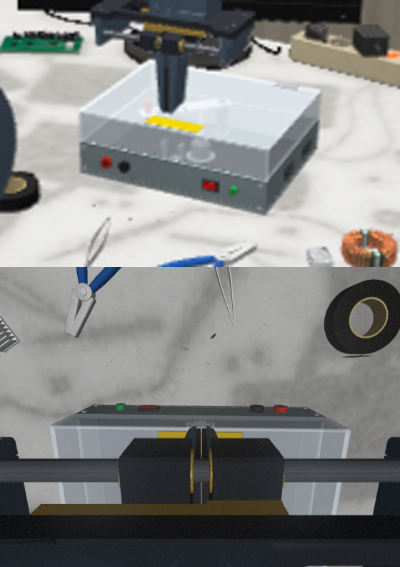

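The scene view shows the fingertips over the pad's rear part with the hood still shut and no contact force. I'll lower further.

Request:
{"name": "drive_tool", "arguments": {
  "steps": [
    [-0.015,0,-0.01,0,0,0],
    [-0.015,0,-0.02,0,0,0]
  ]
}}

```text
clock: 3.12
eef_pos: [441.2, -37.7, 74.9]
orientation: [[-0.997, -0.083, -0.0], [-0.083, 0.997, 0.0], [0.0, 0.0, -1.0]]
wrist_force: [-0.4, -0.0, -0.6]
grip_width: 0.006
grip_force: 0.0
```

```bash
python3 - <<'E'
from h import *
s=env.sense();print(s['wrist_force'],s['eef_pos'])
E
```

```text
[-0.36426018 -0.01881494 -0.64960128] [441.187383   -37.71964016  74.88137184]
```

```bash
python3 - <<'E'
from h import *
s=snap('scene');t=snap('top');p=env.sense()['eef_pos']
us,ut=proj(s,p),proj(t,p);print(us,ut)
a=s['img'][:,:,::-1].copy();b=t['img'][:,:,::-1].copy()
for i,u in((a,us),(b,ut)): cv2.circle(i,tuple(int(x) for x in u),1,(0,0,255),-1)
cv2.imwrite('pics/c3.png',np.hstack([cv2.resize(a[180:280,220:360],(400,286)),cv2.resize(b[160:260,225:365],(400,286))]))
h=cv2.cvtColor(s['img'],cv2.COLOR_RGB2HSV);m=cv2.inRange(h,(20,150,150),(35,255,255));m[:,:250]=0;m[:,310:]=0
ys,xs=np.nonzero(m[200:250]);u,v=xs.mean(),ys.mean()+200;print('pad scene',u,v,ray(s,u,v,86))
E
```

```text
[276.18451868 230.53974973] [294.77703899 235.27661534]
pad scene 278.1604938271605 225.20987654320987 [452.32083667 -37.57206416  86.        ]
```

View pics/c3.png

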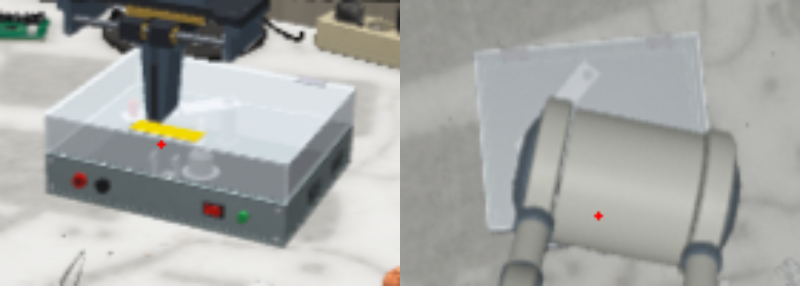

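The fingertips appear about 19 mm above the reported TCP and the hood is untouched. I'll lower in steps and watch the force.

Request:
{"name": "drive_tool", "arguments": {
  "steps": [
    [0,0,-0.02,0,0,0],
    [0,0,-0.03,0,0,0],
    [0,0,-0.03,0,0,0]
  ]
}}

```text
clock: 3.6
eef_pos: [441.5, -37.7, 68.8]
orientation: [[-0.997, -0.083, -0.0], [-0.083, 0.997, 0.0], [0.0, 0.0, -1.0]]
wrist_force: [-0.4, -0.3, 0.1]
grip_width: -0.001
grip_force: 0.0
```

Request:
{"name": "drive_tool", "arguments": {
  "steps": [
    [0,0,-0.01,0,0,0],
    [0,0,-0.015,0,0,0]
  ]
}}

```text
clock: 3.85
eef_pos: [441.5, -37.7, 65.9]
orientation: [[-0.997, -0.083, -0.0], [-0.083, 0.997, 0.0], [0.0, 0.0, -1.0]]
wrist_force: [-0.3, -0.5, -0.1]
grip_width: 0.003
grip_force: 0.0
```

Request:
{"name": "drive_tool", "arguments": {
  "steps": [
    [0,0,-0.01,0,0,0],
    [0,0,-0.015,0,0,0]
  ]
}}

```text
clock: 4.1
eef_pos: [441.5, -37.7, 62.9]
orientation: [[-0.997, -0.083, -0.0], [-0.083, 0.997, 0.0], [0.0, 0.0, -1.0]]
wrist_force: [-0.9, 1.1, 0.1]
grip_width: 0.008
grip_force: 0.0
```

Request:
{"name": "drive_tool", "arguments": {
  "steps": [
    [0,0,-0.01,0,0,0],
    [0,0,-0.01,0,0,0]
  ]
}}

```text
clock: 4.35
eef_pos: [441.4, -37.7, 60.9]
orientation: [[-0.997, -0.083, -0.0], [-0.083, 0.997, 0.0], [0.0, 0.0, -1.0]]
wrist_force: [-0.8, 0.6, -0.9]
grip_width: 0.005
grip_force: 0.0
```

```bash
python3 - <<'E'
from h import *
s=snap('scene');w=snap('wrist');S=env.sense();p=S['eef_pos']
a=s['img'][:,:,::-1].copy();b=w['img'][:,:,::-1].copy()
R=S['orientation']
for k,c in((0,(0,0,255)),(-20,(0,255,0)),(-60,(255,0,0))):
    q=p+R[:,2]*k
    u,v=proj(s,q);cv2.circle(a,(int(u),int(v)),1,c,-1)
    u,v=proj(w,q);print(u,v);cv2.circle(b,(int(u),int(v)),3,c,-1)
f,cx,cy,E=cal(w);print((-E[:3,:3].T@E[:3,3]),E[:3,:3].round(2).tolist(),p)
cv2.imwrite('pics/c4.png',np.hstack([cv2.resize(a[180:280,220:340],(400,333)),cv2.resize(b,(400,333))]))
E
```

```text
279.7216686011345 234.73441108322515
279.54756811983657 246.29109636334653
279.0684871217784 278.0922049930685
[372.80837696 -42.39369236 263.1068873 ] [[-0.08, 1.0, 0.0], [0.97, 0.08, 0.25], [0.25, 0.02, -0.97]] [441.53279519 -37.74779572  61.0029753 ]
```

View pics/c4.png

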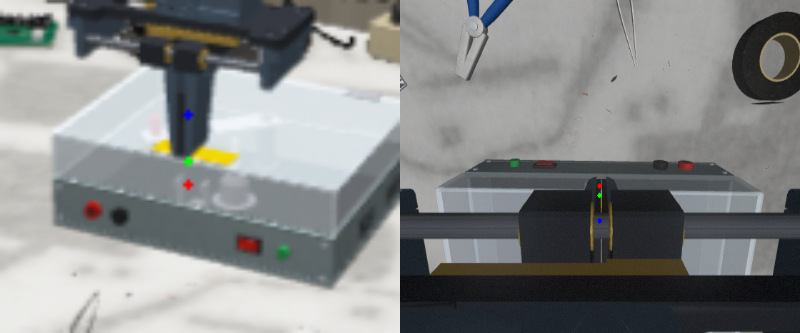

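The fingertips now overlap the pad, about 20 mm above the reported TCP (red dot). Contact should be close.

Request:
{"name": "drive_tool", "arguments": {
  "steps": [
    [0,0,-0.01,0,0,0],
    [0,0,-0.01,0,0,0]
  ]
}}

```text
clock: 4.7
eef_pos: [441.5, -37.7, 58.9]
orientation: [[-0.997, -0.083, -0.0], [-0.083, 0.997, 0.0], [0.0, 0.0, -1.0]]
wrist_force: [0.9, 0.5, -0.2]
grip_width: 0.003
grip_force: 0.0
```

Request:
{"name": "drive_tool", "arguments": {
  "steps": [
    [0,0,-0.01,0,0,0],
    [0,0,-0.01,0,0,0]
  ]
}}

```text
clock: 4.95
eef_pos: [441.6, -37.8, 56.9]
orientation: [[-0.997, -0.083, -0.0], [-0.083, 0.997, -0.0], [0.0, -0.0, -1.0]]
wrist_force: [-1.0, 0.5, -0.0]
grip_width: 0.001
grip_force: 0.0
```

Request:
{"name": "drive_tool", "arguments": {
  "steps": [
    [0,0,-0.01,0,0,0],
    [0,0,-0.01,0,0,0]
  ]
}}

```text
clock: 5.2
eef_pos: [441.2, -37.7, 54.9]
orientation: [[-0.997, -0.083, -0.001], [-0.083, 0.997, 0.0], [0.001, 0.0, -1.0]]
wrist_force: [-2.1, -0.8, 2.3]
grip_width: 0.005
grip_force: 1.4
```

Request:
{"name": "drive_tool", "arguments": {
  "steps": [
    [0,0,-0.01,0,0,0],
    [0,0,-0.02,0,0,0],
    [0,0,-0.02,0,0,0]
  ]
}}

```text
clock: 5.58
eef_pos: [441.3, -37.7, 50.8]
orientation: [[-0.997, -0.083, -0.0], [-0.083, 0.997, 0.0], [0.0, 0.0, -1.0]]
wrist_force: [-3.8, -0.6, 4.7]
grip_width: 0.002
grip_force: 2.3
```

```bash
python3 - <<'E'
from h import *
s=snap('scene');h=cv2.cvtColor(s['img'],cv2.COLOR_RGB2HSV);m=cv2.inRange(h,(20,150,150),(35,255,255));m[:,:250]=0;m[:,310:]=0
ys,xs=np.nonzero(m[200:250]);print('pad scene',xs.mean(),ys.mean()+200,len(xs),env.sense()['wrist_force'])
E
```

```text
pad scene 279.7368421052632 228.0 57 [-2.31454841 -0.74755714  4.9846709 ]
```

Request:
{"name": "drive_tool", "arguments": {
  "steps": [
    [0,0,-0.01,0,0,0],
    [0,0,-0.015,0,0,0]
  ]
}}

```text
clock: 5.88
eef_pos: [441.4, -37.7, 47.9]
orientation: [[-0.997, -0.083, -0.0], [-0.083, 0.997, 0.0], [0.0, 0.0, -1.0]]
wrist_force: [-5.2, 0.0, 8.0]
grip_width: 0.006
grip_force: 4.0
```

Request:
{"name": "drive_tool", "arguments": {
  "steps": [
    [0,0,0.1,0,0,0],
    [-0.25,0,0.3,0,0,0],
    [-0.4,0,0.45,0,0,0],
    [-0.4,0,0.5,0,0,0]
  ]
}}

```text
clock: 6.38
eef_pos: [360.6, -37.7, 149.4]
orientation: [[-0.997, -0.082, 0.002], [-0.082, 0.997, -0.0], [-0.002, -0.001, -1.0]]
wrist_force: [0.7, 0.9, -0.2]
grip_width: 0.006
grip_force: 0.0
```

```bash
python3 - <<'E'
from h import *
s=snap('scene');w=snap('wrist')
h=cv2.cvtColor(s['img'],cv2.COLOR_RGB2HSV);m=cv2.inRange(h,(20,150,150),(35,255,255));m[:,:250]=0;m[:,310:]=0
ys,xs=np.nonzero(m[:250]);print('pad scene',xs.mean(),ys.mean(),len(xs),env.sense()['wrist_force'])
E
```

```text
pad scene nan nan 0 [ 0.60067122 -0.17592991  0.12607622]<stdin>:4: RuntimeWarning: Mean of empty slice.
  ret = ret.dtype.type(ret / rcount)
```

Request:
{"name": "drive_tool", "arguments": {
  "steps": [
    [0.1,1,0.2,0,0,0],
    [0.1,1,0.2,0,0,0],
    [0.1,1,0.2,0,0,0],
    [0.1,1,0.2,0,0,0]
  ],
  "gripper": -0.4
}}

```text
clock: 6.98
eef_pos: [382.7, 165.8, 187.7]
orientation: [[-0.996, -0.086, 0.001], [-0.086, 0.996, 0.001], [-0.001, 0.001, -1.0]]
wrist_force: [0.2, -0.6, -0.2]
grip_width: 0.301
grip_force: 0.0
```

```bash
python3 - <<'E'
from h import *
t=snap('top');w=snap('wrist')
a=t['img'][100:250,220:360,::-1]
cv2.imwrite('pics/c5.png',np.hstack([cv2.resize(a,(448,480),interpolation=cv2.INTER_CUBIC),cv2.resize(w['img'][:,:,::-1],(350,480))]))
h=cv2.cvtColor(t['img'],cv2.COLOR_RGB2HSV)
m=cv2.inRange(h,(0,80,80),(9,255,255))|cv2.inRange(h,(170,80,80),(180,255,255))
for c in cv2.findContours(m[170:250,245:340],0,2)[0]:
    u=c.reshape(-1,2).mean(0)+[245,170];print('red',u,cv2.contourArea(c),len(c),ray(t,*u,75))
E
```

```text
red [268.8 240.6] 1.5 5 [426.22871646  43.60536467  75.        ]
red [269.8 211. ] 3.0 5 [519.04575395  38.9395804   75.        ]
```

View pics/c5.png

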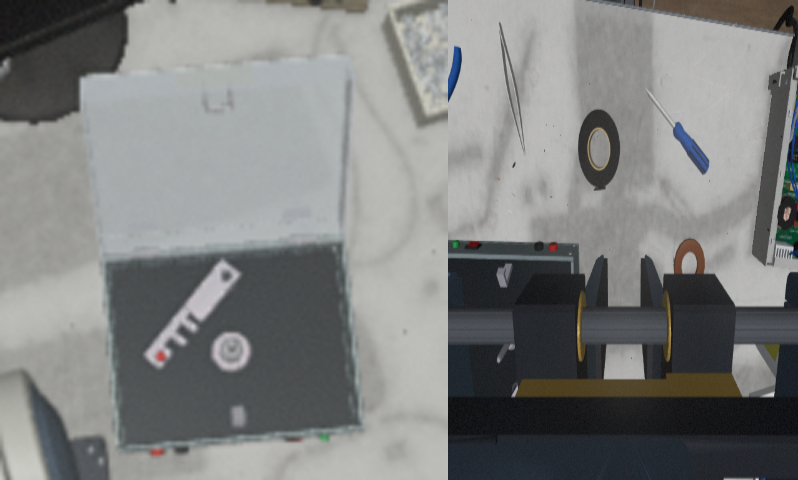

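```bash
python3 - <<'E'
from h import *
t=snap('top');w=snap('wrist');S=env.sense();p=S['eef_pos'];R=S['orientation']
for k in(0,-15,-30):
    print(k,[proj(w,p+R[:,2]*k+R[:,0]*o+R[:,1]*14).round(1) for o in(-16,0,11,16)])
C=[ray(t,220+a/3.2,100+b/3.2,45) for a,b in((105,260),(342,243),(360,428),(120,447))]
c=np.mean(C,0);print('box',np.round(C,1),c)
ex=(C[0]+C[1]-C[2]-C[3]);ey=C[0]+C[3]-C[1]-C[2];print('yaw',np.arctan2(ex[1],ex[0]),np.arctan2(-ey[0],ey[1]))
sp=ray(t,292.2,209.7,32);pv=ray(t,291.25,186.25,57);pin=ray(t,269.8,211,75)
print(sp,ray(t,292.2,209.7,66),pv,pin,pv-sp,pin-pv,np.linalg.norm((pin-pv)[:2]))
f=open('box.txt','w')
import json
E
```

```text
0 [array([300.7, 258.2]), array([301.1, 234. ]), array([301.4, 216.8]), array([301.5, 208.9])]
-15 [array([302.1, 268.2]), array([302.5, 242.4]), array([302.9, 224.1]), array([303. , 215.6])]
-30 [array([303.7, 279.7]), array([304.2, 252.2]), array([304.6, 232.5]), array([304.7, 223.4])]
box [[ 621.1   92.9   45. ]
 [ 634.1 -148.4   45. ]
 [ 445.7 -159.9   45. ]
 [ 431.1   80.1   45. ]] [532.98826403 -33.81680781  45.        ]
yaw 0.0641810778451701 0.05734363317527198
[527.0802464 -33.506668   32.       ] [522.95317281 -31.98460153  66.        ] [600.04239482 -31.12640632  57.        ] [519.04575395  38.9395804   75.        ] [72.96214842  2.38026168 25.        ] [-80.99664087  70.06598672  18.        ] 107.09667747857037
```

The hood is open. The spindle is at about (528,-34), the yaw 0.06 rad, and the clamp q about 0.77 with its pin at (518.5,39). I'll grip the pin lightly and swing it aside.

Request:
{"name": "drive_tool", "arguments": {
  "steps": [
    [0.3,-0.3,-0.1,0,0,0],
    [0.6,-0.6,-0.25,0,0,0],
    [0.68,-0.635,-0.35,0,0,0],
    [0.68,-0.635,-0.55,0,0,0],
    [0.68,-0.635,-0.7,0,0,0],
    [0.68,-0.635,-0.7,0,0,0]
  ],
  "gripper": -0.2
}}

```text
clock: 7.92
eef_pos: [515.7, 33.9, 45.9]
orientation: [[-0.997, -0.081, -0.005], [-0.081, 0.997, 0.0], [0.005, 0.001, -1.0]]
wrist_force: [-1.0, -0.9, 0.4]
grip_width: 0.399
grip_force: 0.0
```

```bash
python3 - <<'E'
from h import *
s=snap('scene');S=env.sense();p=S['eef_pos'];R=S['orientation']
a=s['img'][:,:,::-1].copy();h=cv2.cvtColor(s['img'],cv2.COLOR_RGB2HSV)
for k in(0,-30):
    u,v=proj(s,p+R[:,2]*k);cv2.circle(a,(int(u),int(v)),1,(0,255,0),-1);print(u,v)
print(proj(s,(518.4,38.8,66)),S['wrist_force'])
cv2.imwrite('pics/c6.png',cv2.resize(a[160:270,220:360],(700,550),interpolation=cv2.INTER_CUBIC))
E
```

```text
267.2097840749168 224.0798927138854
267.1860605643013 214.5424602110176
[266.10692783 217.68061489] [ 0.49281249  0.63500779 -0.82828332]
```

View pics/c6.png

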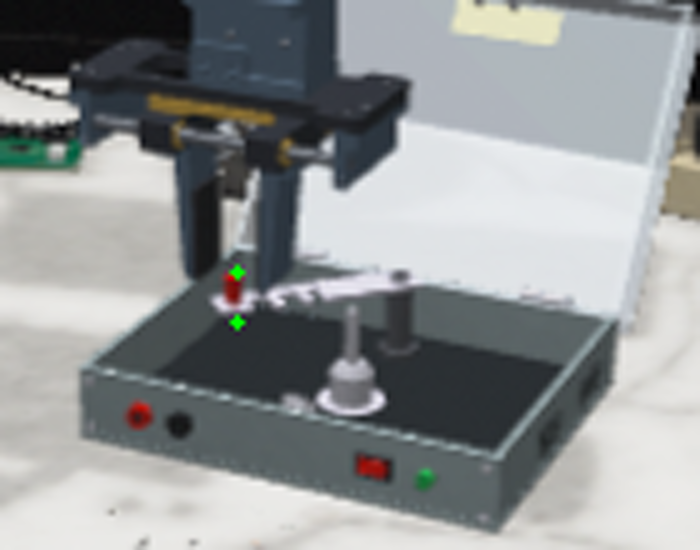

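The fingers bracket the red pin, with the tips about 30 mm above the reported TCP. I'll lower and close gently.

Request:
{"name": "drive_tool", "arguments": {
  "steps": [
    [0,0,-0.05,0,0,0],
    [0,0,-0.07,0,0,0],
    [0,0,-0.07,0,0,0],
    [0,0,-0.07,0,0,0],
    [0,0,-0.07,0,0,0],
    [0,0,-0.07,0,0,0],
    [0,0,-0.07,0,0,0]
  ],
  "gripper": -1,
  "grip_force": 4
}}

```text
clock: 8.85
eef_pos: [517.2, 35.4, 34.1]
orientation: [[-0.997, -0.083, -0.0], [-0.083, 0.997, 0.0], [0.0, 0.0, -1.0]]
wrist_force: [-4.4, 2.3, 1.5]
grip_width: 0.103
grip_force: 4.0
```

Request:
{"name": "drive_tool", "arguments": {
  "steps": [
    [0.025,0.035,0,0,0,0],
    [0.06,0.07,0,0,0,0],
    [0.11,0.1,0,0,0,0],
    [0.16,0.13,0,0,0,0],
    [0.21,0.15,0,0,0,0],
    [0.25,0.16,0,0,0,0],
    [0.25,0.16,0,0,0,0]
  ]
}}

```text
clock: 9.72
eef_pos: [568.7, 68.6, 34.0]
orientation: [[-0.997, -0.083, 0.001], [-0.083, 0.997, 0.001], [-0.001, 0.001, -1.0]]
wrist_force: [-2.0, 7.4, 1.7]
grip_width: 0.16
grip_force: 4.0
```

Request:
{"name": "drive_tool", "arguments": {
  "steps": [
    [0,0,0,0,0,0],
    [0,0,0,0,0,0],
    [0,0,0.2,0,0,0],
    [-0.1,0.2,0.4,0,0,0],
    [-0.5,0.7,0.4,0,0,0],
    [-0.68,1,0.4,0,0,0],
    [-0.68,1,0.4,0,0,0],
    [-0.68,1,0.4,0,0,0]
  ],
  "gripper": 1
}}

```text
clock: 10.72
eef_pos: [429.5, 269.7, 114.2]
orientation: [[-0.996, -0.086, -0.0], [-0.086, 0.996, 0.0], [0.0, 0.0, -1.0]]
wrist_force: [1.5, -0.7, -0.1]
grip_width: 0.99
grip_force: 0.0
```

```bash
python3 - <<'E'
from h import *
t=snap('top');w=snap('wrist','w1.png')
h=cv2.cvtColor(t['img'],cv2.COLOR_RGB2HSV)
m=cv2.inRange(h,(0,80,80),(9,255,255))|cv2.inRange(h,(170,80,80),(180,255,255))
for c in cv2.findContours(m[170:250,245:340],0,2)[0]:
    u=c.reshape(-1,2).mean(0)+[245,170];print('red',u,len(c),ray(t,*u,75))
h=cv2.cvtColor(w['img'],cv2.COLOR_RGB2HSV);m=cv2.inRange(h,(3,70,40),(18,200,220))
for c in cv2.findContours(m,0,2)[0]:
    if cv2.contourArea(c)>150:
        (u,v),ax,an=cv2.fitEllipse(c);print('brown',u,v,ax,cv2.contourArea(c),ray(w,u,v,6))
E
```

```text
red [268.8 240.6] 5 [426.22871646  43.60536467  75.        ]
red [259.5 197. ] 4 [564.17509735  70.72761432  75.        ]
brown 357.1008605957031 327.8358459472656 (45.73862838745117, 62.07364273071289) 298.5 [559.7497747  358.76499972   6.        ]
brown 307.4657897949219 199.71746826171875 (58.86017990112305, 60.607025146484375) 2801.0 [430.98652044 294.48046593   6.        ]
```

The pin now sits at q about 1.3, which is clear. I'll grasp the ring at (431.5,294).

Request:
{"name": "drive_tool", "arguments": {
  "steps": [
    [0.01,0.125,-0.2,0,0,0],
    [0.01,0.125,-0.4,0,0,0],
    [0.01,0.125,-0.6,0,0,0],
    [0.01,0.125,-0.68,0,0,0],
    [0.01,0.125,-0.69,0,0,0],
    [0.01,0.125,-0.7,0,0,0],
    [0.01,0.125,-0.705,0,0,0]
  ]
}}

```text
clock: 11.7
eef_pos: [434.3, 292.5, -26.0]
orientation: [[-0.997, -0.083, 0.002], [-0.083, 0.997, 0.001], [-0.002, 0.001, -1.0]]
wrist_force: [-0.3, -0.2, -0.7]
grip_width: 1.0
grip_force: 0.0
```

Request:
{"name": "drive_tool", "arguments": {
  "steps": [
    [0,0,-0.01,0,0,0],
    [0,0,-0.01,0,0,0]
  ]
}}

```text
clock: 11.95
eef_pos: [433.6, 292.4, -28.8]
orientation: [[-0.997, -0.083, 0.0], [-0.083, 0.997, 0.0], [-0.0, 0.0, -1.0]]
wrist_force: [-0.0, -0.7, 0.5]
grip_width: 1.0
grip_force: 0.0
```

Request:
{"name": "drive_tool", "arguments": {
  "steps": [
    [0,0,0,0,0,0],
    [0,0,0,0,0,0],
    [0,0,0,0,0,0],
    [0,0,0,0,0,0],
    [0,0,0,0,0,0],
    [0,0,0,0,0,0]
  ],
  "gripper": -1,
  "grip_force": 15
}}

```text
clock: 12.7
eef_pos: [433.5, 292.2, -29.0]
orientation: [[-0.997, -0.083, -0.0], [-0.083, 0.997, -0.0], [0.0, -0.0, -1.0]]
wrist_force: [0.8, 0.8, -0.1]
grip_width: 0.625
grip_force: 15.0
```

Request:
{"name": "drive_tool", "arguments": {
  "steps": [
    [0,0,0.3,0,0,0],
    [0,-0.2,0.6,0,0,0],
    [0.2,-0.5,0.6,0,0,0],
    [0.4,-0.8,0.6,0,0,0],
    [0.48,-1,0.6,0,0,0],
    [0.48,-1,0.6,0,0,0]
  ]
}}

```text
clock: 13.45
eef_pos: [531.3, 88.8, 91.0]
orientation: [[-0.997, -0.079, 0.001], [-0.079, 0.997, -0.0], [-0.001, -0.001, -1.0]]
wrist_force: [0.3, 1.4, -0.4]
grip_width: 0.618
grip_force: 15.0
```

Request:
{"name": "drive_tool", "arguments": {
  "steps": [
    [0,-0.3,0,0,0,0],
    [0,-0.63,0,0,0,0],
    [0,-0.63,0,0,0,0],
    [0,-0.63,0,0,0,0]
  ]
}}

```text
clock: 13.95
eef_pos: [529.1, -33.2, 90.9]
orientation: [[-0.997, -0.082, -0.001], [-0.082, 0.997, 0.0], [0.001, 0.0, -1.0]]
wrist_force: [-0.1, 0.8, -0.6]
grip_width: 0.62
grip_force: 15.0
```

```bash
cat > obj.py <<'E'
from h import *
import sys
def held(zr,lo,hi,name):
    w=snap('wrist',name);S=env.sense();p=S['eef_pos'];print(p.round(1),S['grip_width'])
    h=cv2.cvtColor(w['img'],cv2.COLOR_RGB2HSV);m=cv2.inRange(h,lo,hi)
    for c in cv2.findContours(m,0,2)[0]:
        if cv2.contourArea(c)>300:
            (u,v),ax,an=cv2.fitEllipse(c);x,y,ww,hh=cv2.boundingRect(c)
            print((u,v),ax,cv2.contourArea(c),(x,y,ww,hh),'ctr-tcp',(ray(w,u,v,p[2]+zr)-p).round(1), 'top', (ray(w,x+ww/2,y,p[2]+zr)-p).round(1))
E
python3 - <<'E'
from obj import *
held(35,(3,70,40),(18,200,220),'w2.png')
E
```

```text
[529.2 -32.6  90.9] 0.6258238101274108
(281.7318115234375, 237.8085174560547) (74.22016143798828, 106.09638977050781) 4238.5 (227, 199, 110, 70) ctr-tcp [-10.3  -0.3  35. ] top [-30.6  -1.8  35. ]
```

View pics/w2.png

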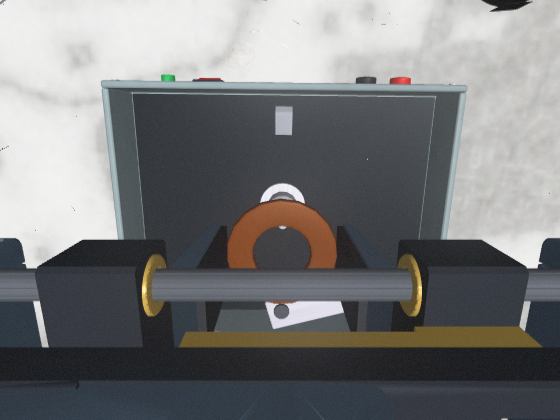

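The ring is held square, with its centre about 2 mm nearer the robot than the TCP; the stud shows through the bore at (282,226). I'll check the spindle's xy.

```bash
python3 - <<'E'
from h import *
w=snap('wrist')
for z in(8,32,66):print(z,proj(w,(528,-34,z)),proj(w,(523,-34,z)))
g=cv2.cvtColor(w['img'],cv2.COLOR_RGB2GRAY)
m=(g[175:200,240:330]>170).astype(np.uint8);ys,xs=np.nonzero(m);print('flange',xs.min()+240,xs.max()+240,ys.min()+175)
print(ray(w,(xs.min()+xs.max())/2+240,ys.min()+175,9))
m=g[205:275,262:305];print((m[:,18:22]).mean(1).astype(int).tolist());print(m[22].tolist())
f,cx,cy,E=cal(w);p=env.sense()['eef_pos'];c=-E[:3,:3].T@E[:3,3]
print('ring depth if 110px', f*58/110, (E[:3,:3]@(p+[-2,0,33])+E[:3,3])[2])
E
```

```text
8 [278.67378902 201.55050306] [279.15611503 195.80804479]
32 [278.4452725  208.62746366] [278.96834778 202.41976423]
66 [278.0446642  221.03395922] [278.63884721 214.02224199]
flange 260 302 183
[511.76380491 -33.37369252   9.        ]
[113, 113, 114, 109, 110, 109, 109, 105, 106, 106, 105, 102, 101, 100, 100, 99, 97, 97, 93, 90, 110, 170, 205, 179, 75, 69, 66, 68, 66, 67, 67, 66, 66, 66, 66, 65, 66, 66, 64, 66, 65, 66, 64, 65, 64, 65, 63, 64, 63, 66, 63, 64, 63, 65, 65, 63, 65, 63, 63, 63, 63, 62, 63, 60, 62, 69, 72, 82, 94, 93]
[96, 94, 100, 95, 93, 90, 91, 88, 87, 84, 84, 78, 74, 72, 70, 81, 147, 199, 210, 206, 208, 198, 170, 103, 76, 67, 71, 71, 62, 82, 84, 88, 86, 89, 91, 94, 94, 95, 94, 96, 97, 97, 98]
ring depth if 110px 182.13083524054525 180.42018939791814
```

Request:
{"name": "drive_tool", "arguments": {
  "steps": [
    [0.008,0,-0.15,0,0,0],
    [0.008,0,-0.25,0,0,0],
    [0.008,0,-0.35,0,0,0],
    [0.008,0,-0.45,0,0,0],
    [0.008,0,-0.52,0,0,0],
    [0.008,0,-0.53,0,0,0]
  ]
}}

```text
clock: 14.8
eef_pos: [530.7, -32.9, -15.6]
orientation: [[-0.996, -0.084, -0.001], [-0.084, 0.996, 0.0], [0.001, 0.0, -1.0]]
wrist_force: [0.2, -0.3, 0.2]
grip_width: 0.624
grip_force: 15.0
```

Request:
{"name": "drive_tool", "arguments": {
  "steps": [
    [0,0,-0.01,0,0,0],
    [0,0,-0.015,0,0,0],
    [0,0,-0.015,0,0,0]
  ]
}}

```text
clock: 15.18
eef_pos: [531.4, -33.8, -17.6]
orientation: [[-0.997, -0.083, 0.001], [-0.083, 0.997, -0.0], [-0.001, -0.0, -1.0]]
wrist_force: [-0.4, 0.4, -0.7]
grip_width: 0.624
grip_force: 15.0
```

Request:
{"name": "drive_tool", "arguments": {
  "steps": [
    [0,0,-0.01,0,0,0],
    [0,0,-0.012,0,0,0]
  ]
}}

```text
clock: 15.42
eef_pos: [531.1, -33.8, -20.4]
orientation: [[-0.997, -0.083, -0.0], [-0.083, 0.997, 0.0], [0.0, 0.0, -1.0]]
wrist_force: [0.2, 0.1, -0.6]
grip_width: 0.623
grip_force: 15.0
```

Request:
{"name": "drive_tool", "arguments": {
  "steps": [
    [0,0,0,0,0,0],
    [0,0,0,0,0,0],
    [0,0,0,0,0,0],
    [0,0,0.1,0,0,0],
    [0,0,0.4,0,0,0],
    [0,0,0.55,0,0,0],
    [0,0,0.55,0,0,0]
  ],
  "gripper": 1
}}

```text
clock: 16.3
eef_pos: [532.6, -34.0, 91.8]
orientation: [[-0.997, -0.083, 0.004], [-0.083, 0.997, -0.001], [-0.004, -0.001, -1.0]]
wrist_force: [-0.4, -0.3, -0.4]
grip_width: 1.004
grip_force: 0.0
```

```bash
python3 - <<'E'
from h import *
w=snap('wrist','w3.png');h=cv2.cvtColor(w['img'],cv2.COLOR_RGB2HSV);m=cv2.inRange(h,(3,70,40),(18,200,220))
print(env.sense()['eef_pos'])
for c in cv2.findContours(m,0,2)[0]:
    if cv2.contourArea(c)>300:
        (u,v),ax,an=cv2.fitEllipse(c);x,y,ww,hh=cv2.boundingRect(c)
        print((u,v),ax,(x,y,ww,hh),cv2.contourArea(c),ray(w,u,v,14),ray(w,x+ww/2,y,14)+[29,0,0])
E
```

```text
[531.68839876 -33.82657802  90.37897564]
(282.03509521484375, 199.39422607421875) (66.49437713623047, 67.86770629882812) (248, 166, 69, 68) 3543.0 [528.4845938  -32.87535977  14.        ] [529.725712   -34.81993117  14.        ]
```

Request:
{"name": "drive_tool", "arguments": {
  "steps": [
    [-0.2,-0.3,0,0,0,0],
    [-0.4,-0.6,0,0,0,0],
    [-0.58,-0.9,0,0,0,0],
    [-0.58,-1,0,0,0,0],
    [-0.58,-1,0,0,0,0]
  ]
}}

```text
clock: 16.98
eef_pos: [413.8, -235.9, 88.6]
orientation: [[-0.997, -0.079, -0.001], [-0.079, 0.997, 0.001], [0.001, 0.001, -1.0]]
wrist_force: [0.2, 0.1, 0.4]
grip_width: 0.998
grip_force: 0.0
```

Request:
{"name": "drive_tool", "arguments": {
  "steps": [
    [0,-0.32,0.1,0,0,0],
    [0,-0.32,0.1,0,0,0],
    [0,-0.32,0.1,0,0,0]
  ]
}}

```text
clock: 17.35
eef_pos: [414.8, -296.9, 108.8]
orientation: [[-0.997, -0.082, -0.001], [-0.082, 0.997, 0.001], [0.001, 0.001, -1.0]]
wrist_force: [-1.2, 0.5, -0.4]
grip_width: 1.0
grip_force: 0.0
```

```bash
python3 - <<'E'
from h import *
w=snap('wrist','w4.png');h=cv2.cvtColor(w['img'],cv2.COLOR_RGB2HSV);m=cv2.inRange(h,(3,70,40),(22,255,255))
m=cv2.morphologyEx(m,cv2.MORPH_CLOSE,np.ones((15,15)))
print(env.sense()['eef_pos'])
for c in cv2.findContours(m,0,2)[0]:
    if cv2.contourArea(c)>300:
        (u,v),r=cv2.minEnclosingCircle(c);x,y,ww,hh=cv2.boundingRect(c)
        print((u,v),r,(x,y,ww,hh),ray(w,u,v,14))
E
```

```text
[ 414.68678179 -296.32360571  108.68703471]
(390.5, 336.5) 168.82693481445312 (222, 254, 338, 94) [ 542.78343422 -177.86853308   14.        ]
(82.0, 284.5) 31.800256729125977 (65, 254, 37, 63) [ 511.32610862 -475.75134688   14.        ]
(277.92669677734375, 200.1721649169922) 34.184810638427734 (244, 166, 69, 69) [ 415.14576416 -298.83182848   14.        ]
```

View pics/w4.png

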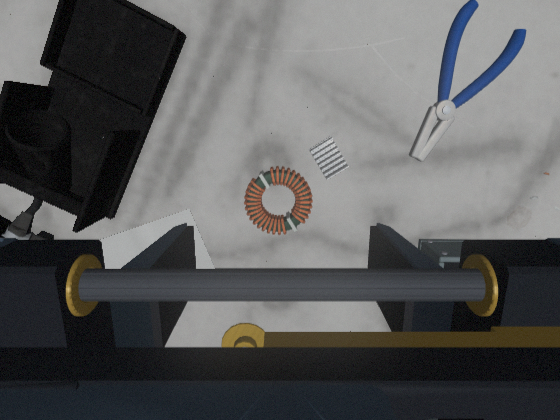

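The choke is at (415,-299), with the heatsink close at the front left. I'll turn the tool -20° so the finger clears it.

Request:
{"name": "drive_tool", "arguments": {
  "steps": [
    [0.002,-0.012,-0.1,0,0,-0.11],
    [0.002,-0.012,-0.15,0,0,-0.22],
    [0.002,-0.012,-0.3,0,0,-0.22],
    [0.002,-0.012,-0.5,0,0,-0.22],
    [0.002,-0.012,-0.62,0,0,-0.22],
    [0.002,-0.012,-0.66,0,0,-0.22],
    [0.002,-0.012,-0.67,0,0,-0.22],
    [0.002,-0.012,-0.67,0,0,-0.22]
  ]
}}

```text
clock: 18.4
eef_pos: [415.9, -300.1, -23.7]
orientation: [[-0.966, 0.259, 0.001], [0.259, 0.966, -0.001], [-0.001, -0.0, -1.0]]
wrist_force: [-0.0, -0.1, 1.0]
grip_width: 1.001
grip_force: 0.0
```

Request:
{"name": "drive_tool", "arguments": {
  "steps": [
    [0,0,0,0,0,0],
    [0,0,0,0,0,0],
    [0,0,0,0,0,0],
    [0,0,0,0,0,0],
    [0,0,0,0,0,0]
  ],
  "gripper": -1,
  "grip_force": 20
}}

```text
clock: 19.02
eef_pos: [415.6, -300.2, -24.2]
orientation: [[-0.966, 0.26, 0.0], [0.26, 0.966, -0.0], [-0.0, -0.0, -1.0]]
wrist_force: [-1.3, 0.6, 5.6]
grip_width: 0.657
grip_force: 20.0
```

Request:
{"name": "drive_tool", "arguments": {
  "steps": [
    [0,0,0.3,0,0,0],
    [0,0.2,0.55,0,0,0.1],
    [0.2,0.5,0.57,0,0,0.22],
    [0.4,0.8,0.57,0,0,0.22],
    [0.57,1,0.57,0,0,0.22],
    [0.57,1,0.57,0,0,0.22]
  ]
}}

```text
clock: 19.77
eef_pos: [531.3, -97.2, 89.5]
orientation: [[-0.996, -0.086, 0.001], [-0.086, 0.996, 0.0], [-0.001, 0.0, -1.0]]
wrist_force: [-0.3, -0.1, -1.4]
grip_width: 0.66
grip_force: 20.0
```

Request:
{"name": "drive_tool", "arguments": {
  "steps": [
    [0,0.2,0,0,0,0],
    [0,0.33,0,0,0,0],
    [0,0.33,0,0,0,0],
    [0,0.33,0,0,0,0]
  ]
}}

```text
clock: 20.27
eef_pos: [529.3, -34.9, 89.5]
orientation: [[-0.997, -0.083, -0.0], [-0.083, 0.997, -0.0], [0.0, -0.0, -1.0]]
wrist_force: [0.5, 0.3, -2.3]
grip_width: 0.66
grip_force: 20.0
```

```bash
python3 - <<'E'
from h import *
w=snap('wrist','w5.png');h=cv2.cvtColor(w['img'],cv2.COLOR_RGB2HSV);m=cv2.inRange(h,(3,70,40),(22,255,255))
m[:, :200]=0;m[:,360:]=0;m[280:]=0
m=cv2.morphologyEx(m,cv2.MORPH_CLOSE,np.ones((15,15)))
p=env.sense()['eef_pos'];print(p)
for c in cv2.findContours(m,0,2)[0]:
    if cv2.contourArea(c)>300:
        x,y,ww,hh=cv2.boundingRect(c);print((x,y,ww,hh))
        for zz in (24,46):print((ray(w,x+ww/2,y,p[2]+zz)-p).round(1),(ray(w,x,y+hh/2,p[2]+zz)-p).round(1),(ray(w,x+ww,y+hh/2,p[2]+zz)-p).round(1))
g=cv2.cvtColor(w['img'],cv2.COLOR_RGB2GRAY);print(g[170:280:2,282].tolist())
print(proj(w,(529,-33.3,66)))
E
```

```text
[529.42391108 -35.0714355   89.54969573]
(221, 234, 37, 35)
[ -6.8 -22.1  24. ] [  4.1 -31.7  24. ] [  2.5 -11.5  24. ]
[-14.5 -20.   46. ] [ -4.9 -28.4  46. ] [ -6.3 -10.6  46. ]
(248, 171, 107, 98)
[-43.8   8.1  24. ] [-15.1 -18.   24. ] [-19.9  39.3  24. ]
[-46.9   6.5  46. ] [-21.7 -16.3  46. ] [-25.9  33.9  46. ]
[68, 104, 126, 119, 118, 113, 110, 104, 99, 177, 237, 104, 103, 134, 164, 103, 102, 100, 148, 144, 144, 147, 161, 163, 164, 168, 168, 167, 166, 163, 141, 143, 97, 95, 81, 70, 69, 68, 67, 69, 68, 65, 68, 66, 64, 68, 64, 68, 71, 64, 72, 84, 98, 95, 96]
[282.24921286 223.23328548]
```

Request:
{"name": "drive_tool", "arguments": {
  "steps": [
    [0.002,0.005,-0.15,0,0,0],
    [0.002,0.005,-0.3,0,0,0],
    [0.002,0.005,-0.37,0,0,0],
    [0.002,0.005,-0.41,0,0,0],
    [0.002,0.005,-0.43,0,0,0],
    [0.002,0.005,-0.44,0,0,0]
  ]
}}

```text
clock: 21.08
eef_pos: [530.3, -33.3, 2.0]
orientation: [[-0.997, -0.083, 0.001], [-0.083, 0.997, -0.0], [-0.001, -0.0, -1.0]]
wrist_force: [-0.3, -0.1, -1.7]
grip_width: 0.66
grip_force: 20.0
```

Request:
{"name": "drive_tool", "arguments": {
  "steps": [
    [0,0,-0.02,0,0,0],
    [0,0,-0.04,0,0,0],
    [0,0,-0.05,0,0,0],
    [0,0,-0.05,0,0,0]
  ]
}}

```text
clock: 21.58
eef_pos: [529.9, -33.1, -8.5]
orientation: [[-0.997, -0.083, -0.0], [-0.083, 0.997, 0.0], [0.0, 0.0, -1.0]]
wrist_force: [0.3, 0.9, -1.5]
grip_width: 0.657
grip_force: 20.0
```

Request:
{"name": "drive_tool", "arguments": {
  "steps": [
    [0,0,-0.005,0,0,0],
    [0,0,-0.005,0,0,0],
    [0,0,-0.005,0,0,0],
    [0,0,0.1,0,0,0],
    [0,0,0.4,0,0,0],
    [0,0,0.5,0,0,0],
    [0,0,0.5,0,0,0]
  ],
  "gripper": 1
}}

```text
clock: 22.45
eef_pos: [530.9, -33.3, 93.1]
orientation: [[-0.997, -0.083, 0.003], [-0.083, 0.997, -0.001], [-0.003, -0.001, -1.0]]
wrist_force: [0.5, -0.2, -0.5]
grip_width: 1.001
grip_force: 0.0
```

```bash
python3 - <<'E'
from h import *
w=snap('wrist','w6.png');h=cv2.cvtColor(w['img'],cv2.COLOR_RGB2HSV);m=cv2.inRange(h,(3,70,40),(22,255,255))
m[280:]=0;m=cv2.morphologyEx(m,cv2.MORPH_CLOSE,np.ones((15,15)))
print(env.sense()['eef_pos'])
for c in cv2.findContours(m,0,2)[0]:
    if cv2.contourArea(c)>300:
        (u,v),r=cv2.minEnclosingCircle(c);f=cal(w)[0];print((u,v),r,cv2.boundingRect(c),ray(w,u,v,28),ray(w,u,v,36),proj(w,(529,-33.5,28)))
        E=cal(w)[3];print('expected r',30*f/(E[:3,:3]@np.array([529,-33.5,28])+E[:3,3])[2])
E
```

```text
[530.16052683 -33.20398629  91.8509501 ]
(479.964111328125, 269.97845458984375) 18.39950180053711 (462, 254, 35, 26) [570.4649611  137.72301476  28.        ] [567.20384421 132.46290414  36.        ] [280.17851003 205.62767762]
expected r 37.62367958822681
(83.035888671875, 269.97845458984375) 18.399478912353516 (67, 254, 35, 26) [ 598.17733786 -193.57210926   28.        ] [ 594.08597252 -188.90678953   36.        ] [280.17851003 205.62767762]
expected r 37.62367958822681
(281.6112976074219, 205.95924377441406) 38.45246887207031 (244, 168, 77, 77) [529.17679124 -32.33883868  28.        ] [527.15264654 -32.50398424  36.        ] [280.17851003 205.62767762]
expected r 37.62367958822681
```

Request:
{"name": "drive_tool", "arguments": {
  "steps": [
    [0.1,-0.3,0.05,0,0,0],
    [0.2,-0.6,0.05,0,0,0],
    [0.2,-0.9,0.05,0,0,0],
    [0.2,-1,0.05,0,0,0],
    [0.2,-1,0.05,0,0,0]
  ]
}}

```text
clock: 23.12
eef_pos: [569.1, -233.7, 100.2]
orientation: [[-0.997, -0.081, -0.002], [-0.081, 0.997, 0.001], [0.002, 0.001, -1.0]]
wrist_force: [0.1, -0.1, -0.2]
grip_width: 1.004
grip_force: 0.0
```

Request:
{"name": "drive_tool", "arguments": {
  "steps": [
    [0,-0.4,0,0,0,0],
    [0,-0.44,0,0,0,0],
    [0,-0.44,0,0,0,0],
    [0,-0.44,0,0,0,0]
  ]
}}

```text
clock: 23.62
eef_pos: [569.8, -319.3, 101.2]
orientation: [[-0.996, -0.084, -0.001], [-0.084, 0.996, 0.001], [0.001, 0.001, -1.0]]
wrist_force: [0.8, -0.2, 0.5]
grip_width: 0.998
grip_force: 0.0
```

```bash
python3 - <<'E'
from h import *
w=snap('wrist','w7.png');h=cv2.cvtColor(w['img'],cv2.COLOR_RGB2HSV);m=cv2.inRange(h,(18,90,60),(35,255,255))
print(env.sense()['eef_pos'])
for c in cv2.findContours(m,0,2)[0]:
    if cv2.contourArea(c)>200:
        (u,v),r=cv2.minEnclosingCircle(c);print((u,v),r,cv2.boundingRect(c),cv2.contourArea(c),ray(w,u,v,3))
E
```

```text
[ 569.90444508 -319.32141501  101.3466629 ]
(355.5, 338.5) 91.73068237304688 (264, 332, 184, 15) 1995.0 [ 705.01608405 -232.99978396    3.        ]
(504.1590881347656, 334.0) 55.16825866699219 (449, 327, 111, 20) 1146.5 [687.75462206 -86.97790288   3.        ]
(485.5, 285.5) 29.707000732421875 (481, 256, 17, 60) 284.5 [ 637.55443715 -117.41691994    3.        ]
(79.0, 285.5762634277344) 29.845624923706055 (66, 256, 22, 60) 515.0 [ 669.82233173 -503.0086242     3.        ]
(279.03778076171875, 200.3844451904297) 27.354524612426758 (252, 174, 55, 54) 2224.5 [ 571.03327363 -320.22267068    3.        ]
```

Request:
{"name": "drive_tool", "arguments": {
  "steps": [
    [0.005,-0.005,-0.25,0,0,0],
    [0.005,-0.005,-0.45,0,0,0],
    [0.005,-0.005,-0.57,0,0,0],
    [0.005,-0.005,-0.61,0,0,0],
    [0.005,-0.005,-0.63,0,0,0],
    [0.005,-0.005,-0.63,0,0,0],
    [0.005,-0.005,-0.63,0,0,0]
  ],
  "gripper": 0.2
}}

```text
clock: 24.55
eef_pos: [571.4, -322.4, -23.4]
orientation: [[-0.997, -0.083, 0.001], [-0.083, 0.997, -0.001], [-0.001, -0.001, -1.0]]
wrist_force: [-0.9, 0.4, -0.1]
grip_width: 0.597
grip_force: 0.0
```

Request:
{"name": "drive_tool", "arguments": {
  "steps": [
    [0,0,0,0,0,0],
    [0,0,0,0,0,0],
    [0,0,0,0,0,0],
    [0,0,0,0,0,0],
    [0,0,0,0,0,0],
    [0,0,0,0,0,0],
    [0,0,0,0,0,0],
    [0,0,0,0,0,0]
  ],
  "gripper": -1,
  "grip_force": 20
}}

```text
clock: 25.55
eef_pos: [570.9, -322.1, -24.4]
orientation: [[-0.997, -0.083, -0.0], [-0.083, 0.997, 0.0], [0.0, 0.0, -1.0]]
wrist_force: [-1.1, 0.9, 1.8]
grip_width: 0.25
grip_force: 20.0
```

Request:
{"name": "drive_tool", "arguments": {
  "steps": [
    [0,0,0.25,0,0,0],
    [0,0.1,0.5,0,0,0],
    [-0.1,0.4,0.55,0,0,0],
    [-0.2,0.7,0.55,0,0,0],
    [-0.2,1,0.55,0,0,0],
    [-0.2,1,0.55,0,0,0]
  ]
}}

```text
clock: 26.3
eef_pos: [530.0, -118.3, 85.7]
orientation: [[-0.996, -0.087, -0.001], [-0.087, 0.996, 0.001], [0.001, 0.001, -1.0]]
wrist_force: [-0.2, -0.4, 0.1]
grip_width: 0.249
grip_force: 20.0
```

Request:
{"name": "drive_tool", "arguments": {
  "steps": [
    [0,0.15,0,0,0,0],
    [0,0.15,0,0,0,0],
    [0,0.15,0,0,0,0]
  ]
}}

```text
clock: 26.68
eef_pos: [531.2, -92.9, 85.6]
orientation: [[-0.997, -0.083, 0.0], [-0.083, 0.997, -0.0], [-0.0, -0.0, -1.0]]
wrist_force: [-1.3, -0.1, -1.1]
grip_width: 0.248
grip_force: 20.0
```

```bash
python3 - <<'E'
from h import *
w=snap('wrist','w8.png');S=env.sense();p=S['eef_pos'];print(p,S['grip_width'])
e=proj(w,(529,-33.4,66));print(e, proj(w,(530,-33.4,66)),proj(w,(529,-32.4,66)), proj(w,(529,-33.4,32)))
g=cv2.cvtColor(w['img'],cv2.COLOR_RGB2GRAY);u,v=e.astype(int)
np.set_printoptions(linewidth=250);print(u-14,v-16);print(g[v-16:v+20:2,u-14:u+16:2])
h=cv2.cvtColor(w['img'],cv2.COLOR_RGB2HSV);m=cv2.inRange(h,(18,90,60),(35,255,255));m[300:]=0
for c in cv2.findContours(m,0,2)[0]:
    if cv2.contourArea(c)>200:
        x,y,ww,hh=cv2.boundingRect(c);print((x,y,ww,hh),cv2.contourArea(c),(ray(w,x+ww/2,y,p[2]+27)-p).round(1))
E
```

```text
[531.15206297 -93.02897432  85.57828433] 0.24880233105796218
[368.20167568 229.14592871] [367.98694755 230.55587961] [369.67443059 229.26350949] [357.45073073 215.51119206]
354 213
[[217 211 197 152 194 210 213 214 183 179 123  83  88 136 133]
 [215 114  95 105 107 152 216 216 187 178 107  85  83 100  88]
 [210  93  92 100 104 107 158 213 184 175 105  85  86 143 138]
 [211  94  91  97  99 108 114 198 179 173  84  96  83 122  87]
 [208 106  91  91  99 101 112 117 164 164  91  85  94 132 146]
 [212 209  92  94  97 100 103 108 117 127  63  65 125 135  88]
 [211 210 162  92  92  96 103 112 115 116  70  56  79 138 146]
 [160 190 205 122  92  93 107 125 133 136 118  58  51  70 108]
 [153 155 151 150  97  94 112 148 203 195 145 114  72 104 104]
 [103 130 125 117  88  91 108 205 205 208 190 224 240 129 101]
 [ 94  94  84  90  83  92  98 199 209 208 120 233 239 239 145]
 [ 95  85  99  83 111  82 131 103 180 124  99 110 226 240 239]
 [142 156 153 114 153  88 155 107 142 149 108 104 100 166 239]
 [100 112 109  87 104 110  99 112  81 136  82  80  77  73 109]
 [ 47  51  50  47  48  47  51  51  47  47  52  46  45  47  47]
 [ 49  47  49  45  50  46  47  49  46  46  45  47  46  44  43]
 [ 49  50  47  50  45  49  45  49  49  44  42  46  44  47  43]
 [ 51  48  50  46  46  49  51  45  44  48  48  45  45  43  44]]
(334, 254, 13, 46) 285.0 [-0.9 33.3 27. ]
(217, 254, 13, 46) 282.0 [  4.4 -29.9  27. ]
(247, 208, 71, 61) 2738.0 [-23.9  -0.2  27. ]
```

Request:
{"name": "drive_tool", "arguments": {
  "steps": [
    [0.2,0.295,0,0,0,0],
    [0.2,0.295,0,0,0,0],
    [0.2,0.295,0,0,0,0],
    [0.2,0.295,0,0,0,0]
  ]
}}

```text
clock: 27.22
eef_pos: [570.3, -34.3, 85.5]
orientation: [[-0.997, -0.082, -0.001], [-0.082, 0.997, -0.0], [0.001, -0.0, -1.0]]
wrist_force: [0.2, 0.5, -1.3]
grip_width: 0.251
grip_force: 20.0
```

```bash
python3 - <<'E'
from h import *
w=snap('wrist','w9.png');S=env.sense();p=S['eef_pos'];print(p)
e=proj(w,(529,-33.4,66));print(e, proj(w,(530,-33.4,66)),proj(w,(529,-32.4,66)), proj(w,(529,-33.4,32)))
g=cv2.cvtColor(w['img'],cv2.COLOR_RGB2GRAY);u,v=e.astype(int)
np.set_printoptions(linewidth=250);print(u-16,v-16);print(g[v-22:v+22,u-16:u+20:2])
E
```

```text
[570.35359886 -34.21985615  85.57663596]
[286.38817787 164.00234607] [286.255044   165.55382294] [287.94066447 164.13020133] [285.75633575 158.25309675]
270 148
[[ 91 107 190 180 239 241 235 166 203 203 208 230 242 246 180  94 137 101]
 [132 129 243 240 238 233 166 121 123 124 127 132 231 246 239  99 129 100]
 [219 190 243 238 230 163 125 164 165 167 172 173 132 237 239 179  95 129]
 [246 231 242 239 157 124 177 175 182 182 185 185 173 158 232 239 100 137]
 [246 243 243 234 122 175 173 174 178 186 183 188 186 168 182 240 153 133]
 [245 243 244 197 169 175 172 177 180 184 186 188 187 184 176 240 185  87]
 [243 243 244 126 172 175 174 177 183 184 184 188 185 186 186 236 242  88]
 [243 243 236 155 171 173 174 180 191 191 193 187 187 186 187 217 241  76]
 [243 242 164 169 173 170 174 186 216 216 204 191 185 185 189 194 242  92]
 [243 243 119 168 170 170 183 215 227 226 228 218 191 185 186 191 238 163]
 [243 242 152 169 168 171 210 228 226 226 227 223 212 187 187 192 218 215]
 [243 239 165 169 167 184 226 227 225 226 225 224 226 190 190 191 186 240]
 [243 228 161 167 164 219 229 227 226 2
[... 1661 characters left out ...]
106 123  96 103  61 233]
 [146 118 162  99 101  98 117 116 117 116 114 115  91 110 107  95  58  76]
 [118 156 157 118 117  95 112 101 112 104  97 106  92 106 152 145  65  86]
 [117 164 135 155 156 111  97  98 107 103  90 103 100 124 145 152  72 111]
 [143 165  90 163 145 164  87 121  94 120  94 124 117 156 123 157  98 117]
 [169 163 111 166  86 165  93 168  85 159  82 163 101 161  80 157 124 125]
 [179 154 136 164  79 164  74 164  79 161  77 162  74 159  90 153 155 123]
 [174 116 167 156 112 164  84 165  72 164  72 161  80 155 130 145 175 119]
 [155 122 174 160 133 163 102 164  83 163  80 163 110 156 153 114 187 124]
 [119 127 180 148 163 163 111 165 108 163 114 162 128 161 169  99 179 169]]
```

In the wrist calibration the stud is at about (531,-31.5). I'll aim the TCP at (530.4,-31.8) and lower carefully.

Request:
{"name": "drive_tool", "arguments": {
  "steps": [
    [-0.2,0.01,0,0,0,0],
    [-0.2,0.01,-0.1,0,0,0],
    [-0.2,0.01,-0.18,0,0,0],
    [-0.2,0.01,-0.2,0,0,0],
    [-0.2,0.01,-0.2,0,0,0]
  ]
}}

```text
clock: 27.9
eef_pos: [530.8, -31.6, 45.8]
orientation: [[-0.997, -0.082, -0.0], [-0.082, 0.997, -0.0], [0.0, 0.0, -1.0]]
wrist_force: [-0.2, 0.7, -0.9]
grip_width: 0.247
grip_force: 20.0
```

Request:
{"name": "drive_tool", "arguments": {
  "steps": [
    [0,0,-0.01,0,0,0],
    [0,0,-0.02,0,0,0],
    [0,0,-0.03,0,0,0],
    [0,0,-0.035,0,0,0]
  ]
}}

```text
clock: 28.4
eef_pos: [530.9, -31.1, 38.5]
orientation: [[-0.997, -0.083, -0.0], [-0.083, 0.997, 0.0], [0.0, 0.0, -1.0]]
wrist_force: [0.0, 0.3, -0.2]
grip_width: 0.247
grip_force: 20.0
```

Request:
{"name": "drive_tool", "arguments": {
  "steps": [
    [0,0,-0.02,0,0,0],
    [0,0,-0.04,0,0,0],
    [0,0,-0.05,0,0,0],
    [0,0,-0.05,0,0,0]
  ]
}}

```text
clock: 28.9
eef_pos: [530.9, -31.1, 28.4]
orientation: [[-0.997, -0.083, -0.0], [-0.083, 0.997, 0.0], [0.0, 0.0, -1.0]]
wrist_force: [-1.0, 0.4, -0.3]
grip_width: 0.252
grip_force: 20.0
```

```bash
python3 - <<'E'
from h import *
S=env.sense();print(S['eef_pos'],S['wrist_force'],S['ft_torque'])
E
```

```text
[530.86091589 -31.11343545  28.44464158] [-0.99592164  0.38220171 -0.2575719 ] [0.05571658 0.06489107 0.01734453]
```

Request:
{"name": "drive_tool", "arguments": {
  "steps": [
    [0,0,-0.03,0,0,0],
    [0,0,-0.05,0,0,0],
    [0,0,-0.07,0,0,0],
    [0,0,-0.077,0,0,0],
    [0,0,-0.08,0,0,0]
  ]
}}

```text
clock: 29.52
eef_pos: [530.9, -31.1, 12.5]
orientation: [[-0.997, -0.083, -0.0], [-0.083, 0.997, 0.0], [0.0, 0.0, -1.0]]
wrist_force: [-1.5, -1.0, -1.0]
grip_width: 0.254
grip_force: 20.0
```

Request:
{"name": "drive_tool", "arguments": {
  "steps": [
    [0,0,0,0,0,0],
    [0,0,0,0,0,0],
    [0,0,0,0,0,0],
    [0,0,0.1,0,0,0],
    [0,0,0.3,0,0,0],
    [0,0,0.4,0,0,0],
    [0,0,0.4,0,0,0]
  ],
  "gripper": 1
}}

```text
clock: 30.4
eef_pos: [531.9, -31.3, 93.9]
orientation: [[-0.997, -0.083, 0.003], [-0.083, 0.997, -0.0], [-0.003, -0.001, -1.0]]
wrist_force: [0.6, -0.3, -0.3]
grip_width: 0.981
grip_force: 0.0
```

```bash
python3 - <<'E'
from h import *
w=snap('wrist','w10.png');S=env.sense();print(S['eef_pos'],S['grip_width'])
h=cv2.cvtColor(w['img'],cv2.COLOR_RGB2HSV)
f,_,_,E=cal(w)
for n,lo,hi,z,R in(('el',(18,90,60),(35,255,255),39,25),('ch',(3,70,40),(16,255,255),28,30)):
    m=cv2.inRange(h,lo,hi);m[270:]=0;m[:,:180]=0;m[:,380:]=0
    if n=='ch':m=cv2.morphologyEx(m,cv2.MORPH_CLOSE,np.ones((9,9)))
    for c in cv2.findContours(m,0,2)[0]:
        if cv2.contourArea(c)>400:
            (u,v),r=cv2.minEnclosingCircle(c);q=ray(w,u,v,z);print(n,(u,v),r,cv2.boundingRect(c),q,'exp r',R*f/(E[:3,:3]@q+E[:3,3])[2])
t=snap('scene');h=cv2.cvtColor(t['img'],cv2.COLOR_RGB2HSV)
m=cv2.inRange(h,(0,120,100),(6,255,255))|cv2.inRange(h,(172,120,100),(180,255,255))
for c in cv2.findContours(m[180:240,240:310],0,2)[0]:
    print('red',c.reshape(-1,2).mean(0)+[240,180],len(c))
for q in(1.2,1.3,1.4):
    y=.061;a=105*np.array([-np.cos(q),np.sin(q)]);R=np.array([[np.cos(y),-np.sin(y)],[np.sin(y),np.cos(y)]]);P=np.array([599.5,-28.5])+R@a;print(q,P,proj(t,(*P,66)))
E
```

```text
[531.18764703 -31.17764678  92.84450479] 0.9960524331551666
el (281.755615234375, 209.56517028808594) 32.24943542480469 (250, 179, 65, 63) [530.37100661 -30.17982129  39.        ] exp r 32.49794619500782
ch (283.5, 199.0) 37.312965393066406 (252, 166, 66, 54) [524.48830431 -29.27691068  28.        ] exp r 37.691485071734235
red [264.85714286 209.85714286] 7
1.2 [555.55719251  66.86262197] [264.31061638 211.4182585 ]
1.3 [565.29709988  70.77316668] [264.84710512 210.06276307]
1.4 [575.37875133  73.69180673] [265.71701076 208.75132934]
```

The electrode is seated at (530.4,-30.2) with the expected radius, and the pin is at q about 1.3. Next I'll grip the pin.

Request:
{"name": "drive_tool", "arguments": {
  "steps": [
    [0.17,0.3,0,0,0,0],
    [0.17,0.51,0,0,0,0],
    [0.17,0.51,0,0,0,0],
    [0.17,0.51,-0.05,0,0,0],
    [0.17,0.51,-0.2,0,0,0],
    [0.17,0.51,-0.29,0,0,0],
    [0.17,0.51,-0.29,0,0,0]
  ],
  "gripper": -0.2
}}

```text
clock: 31.38
eef_pos: [563.4, 69.7, 32.7]
orientation: [[-0.997, -0.081, -0.004], [-0.081, 0.997, -0.0], [0.004, 0.0, -1.0]]
wrist_force: [-0.0, -0.1, 0.2]
grip_width: 0.402
grip_force: 0.0
```

Request:
{"name": "drive_tool", "arguments": {
  "steps": [
    [0,0,0,0,0,0],
    [0,0,0,0,0,0],
    [0,0,0,0,0,0],
    [0,0,0,0,0,0],
    [0,0,0,0,0,0]
  ],
  "gripper": -1,
  "grip_force": 4
}}

```text
clock: 32.0
eef_pos: [565.2, 71.0, 34.9]
orientation: [[-0.997, -0.083, 0.001], [-0.083, 0.997, 0.0], [-0.001, 0.0, -1.0]]
wrist_force: [-0.1, 1.7, 5.2]
grip_width: 0.107
grip_force: 4.0
```

Request:
{"name": "drive_tool", "arguments": {
  "steps": [
    [-0.035,-0.012,0.008,0,0,0],
    [-0.07,-0.03,0.01,0,0,0],
    [-0.14,-0.07,0.01,0,0,0],
    [-0.2,-0.125,0.01,0,0,0],
    [-0.25,-0.185,0.01,0,0,0],
    [-0.29,-0.25,0.01,0,0,0],
    [-0.32,-0.32,0.01,0,0,0],
    [-0.32,-0.32,0.01,0,0,0]
  ]
}}

```text
clock: 33.0
eef_pos: [500.0, 5.8, 36.6]
orientation: [[-0.997, -0.081, -0.001], [-0.081, 0.997, -0.0], [0.001, 0.0, -1.0]]
wrist_force: [-6.5, 2.6, 0.9]
grip_width: 0.107
grip_force: 4.0
```

Request:
{"name": "drive_tool", "arguments": {
  "steps": [
    [-0.015,-0.05,0,0,0,0],
    [-0.03,-0.1,0,0,0,0],
    [-0.03,-0.15,0,0,0,0],
    [-0.03,-0.2,0,0,0,0],
    [-0.03,-0.22,0,0,0,0],
    [-0.03,-0.22,0,0,0,0]
  ]
}}

```text
clock: 33.75
eef_pos: [495.3, -37.1, 36.7]
orientation: [[-0.997, -0.082, 0.001], [-0.082, 0.997, 0.001], [-0.001, 0.001, -1.0]]
wrist_force: [-0.1, 8.2, -0.4]
grip_width: 0.135
grip_force: 4.0
```

Request:
{"name": "drive_tool", "arguments": {
  "steps": [
    [0,0,0,0,0,0],
    [0,0,0,0,0,0],
    [0,0,0,0,0,0],
    [0,0,0.2,0,0,0],
    [0,0,0.5,0,0,0],
    [-0.4,0.3,0.6,0,0,0],
    [-0.6,0.8,0.6,0,0,0],
    [-0.6,1,0.6,0,0,0],
    [-0.6,1,0.6,0,0,0]
  ],
  "gripper": -0.2
}}

```text
clock: 34.88
eef_pos: [374.0, 164.5, 157.0]
orientation: [[-0.997, -0.083, 0.001], [-0.083, 0.997, 0.0], [-0.001, 0.0, -1.0]]
wrist_force: [1.3, 1.1, -0.6]
grip_width: 0.4
grip_force: 0.0
```

```bash
python3 - <<'E'
from h import *
print(env.sense()['eef_pos'],env.sense()['wrist_force'])
t=snap('top','t9.png');h=cv2.cvtColor(t['img'],cv2.COLOR_RGB2HSV)
m=cv2.inRange(h,(0,80,80),(9,255,255))|cv2.inRange(h,(170,80,80),(180,255,255))
for c in cv2.findContours(m[170:250,245:340],0,2)[0]:
    u=c.reshape(-1,2).mean(0)+[245,170];print('red',u,len(c),ray(t,*u,75))
m=cv2.inRange(h,(18,90,60),(35,255,255))
for c in cv2.findContours(m[190:230,270:310],0,2)[0]:
    (u,v),r=cv2.minEnclosingCircle(c);print('brass',u+270,v+190,r,ray(t,u+270,v+190,42))
E
```

```text
[374.02690937 164.47073631 157.01182311] [ 1.27678616  1.08964634 -0.62267211]
red [268.8 240.6] 5 [426.22871646  43.60536467  75.        ]
red [294. 218.] 5 [495.5283543 -36.6084584  75.       ]
red [284. 213.] 1 [511.89236397  -5.57336731  75.        ]
red [301. 209.] 1 [523.56683213 -59.31208465  75.        ]
brass 286.5 208.5 5.522780418395996 [530.11293092 -14.73553977  42.        ]
brass 294.0 208.0 6.324655532836914 [531.29275482 -39.00571649  42.        ]
```

```bash
python3 -c "
from cell import env
print(env.job_done())"
```

```text
the job is handed in; nothing more can be done
None
```

I handed the job in at about 35 s: the hood is open, the ring, choke and electrode are stacked on the spindle, the clamp is home on its stop, and the gripper is clear; the hand-in returned no verdict.

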